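Set the bench centrifuge spinning

ROBOT

A 7-joint arm with a two-finger parallel gripper is mounted at the origin on the work surface. World frame = base frame: x ahead of the robot, y to its left, z up, the work surface at z = 0. Lengths are in mm, angles in degrees, forces in N, time in s.
With the tool pointing down it reaches from about 400 to 750 mm from the base axis. Payload 19.5 kg.
Tool frame: the origin (TCP) lies midway between the tips of the shut fingers; the grasp point (between the pads) lies 19 mm behind it (robot.hold_point_z is the distance from the TCP to the grasp point, in mm); z points along the fingers, y is the line along which they close (so a half turn about z gives the same grasp; the last joint's range is limited). The gripper opens to 85 mm and grips with 20 to 120 N. Pads are 22 mm wide; open, the fingers measure 114 mm over their backs; the gripper's body (76 mm by 85 mm) begins 54 mm behind the grasp point. The pads swing forward as they close: fully open they stand 13 mm farther back than shut.
Start: joints at [-76.072, 40.479, -1.581, 85.061, 1.261, 54.483, -4.326], TCP at [161.542, 551.811, 203.168] pointing down, gripper open.
Joint ranges: [-155.06, 155.06], [-18.47, 123.98], [-90, 86.84], [0, 140.48], [-83.41, 263.41], [0, 116], [-161.91, 161.91]. Speed limits (degrees/s): [108.29, 108.29, 147.25, 147.25, 172.46, 172.46, 172.46].

INTERFACE

Orientations are given as [roll, pitch, yaw] about the fixed x, y, z axes, in that order (R = Rz(yaw) Ry(pitch) Rx(roll)).
In Python, from station import robot, grip, kin, telemetry, grab_frame gives the robot as it stands. Calls block until the motion is done:
- robot.move_pose(position, orientation): joint-space move of the TCP to a pose.
- robot.servo_line(position, rotation=None, vel=150): straight line of the TCP; rotation=None keeps the orientation; vel is the mean speed in mm/s.
- robot.move_joints(angles): joint-space move.
- grip(opening): opening from 0.0 (shut) to 1.0 (fully open); the grip force is fixed at half the most; returns when the fingers have stopped.
- robot.sleep(seconds).
- kin.inverse_kinematics(position, orientation): joint angles nearest the present ones, or None.
- telemetry.state(): the state.
- grab_frame(name): name is "scene" or "side" or "wrist"; returns a dict with "img" (384x512x3 uint8, red, green, blue), "fx", "fy", "cx", "cy" (pixels), "extrinsics" (4x4, takes a point from camera to world coordinates). Camera axes: x right, y down, z forward; pixel columns grow to the right and rows downward; lengths in mm; the calibration is good to about 2 mm. A picture is of the moment at which its call begins. There is no depth.
A pose or a line that the arm cannot do raises robot.IKError and nothing moves.
- robot.close_job(): hands the job in; it is judged then, once.
The state is a dict: "time_s": time; "qpos": joint angles; "joint_vel": joint speeds; "joint_torque": joint torques, N m; "ee_pos": TCP position; "tcp_rot": TCP orientation; "force": force on the tool from outside, world axes, zero at the start; "torque": the same for the moment, N m; "gripper_width": opening from 0.0 (shut) to 1.0 (fully open); "gripper_force": force on a finger pad.
Only numpy, scipy, OpenCV 4.12 (cv2) and the standard library are available. Lean on these libraries where they do the work, as an engineer would, in place of code of your own. Each camera call takes 0.05 s, during which the arm holds its last target. There are 200 camera calls.

TASK

Start a spin on the bench centrifuge with light fingertip pushes, in this order: push its open lid down by the latch bar on its front edge until it is fully shut, then switch on the mains rocker at the operator's right-hand end of the control deck by pressing its raised rear half, then press the round start button all the way in and let it go. Do not press the small square stop button, lift nothing, and do not shove the machine or disturb the things standing around it.

Things in the scene. Friction and masses are not known exactly. Their poses are not given: they have to be found in the camera images.
- centrifuge: Loaded white bench centrifuge, 240 mm deep (x), 226 mm wide (y), about 3.6 kg, loose on rubber feet. Origin: centre of its underside on the bench; x runs from operator's front to rear, y to the operator's left, z up. Housing top 117 mm high, with a round rotor chamber 146 mm across centred at x = +34 mm; the lid is hinged at the rear, the control deck lies in front of it.
- deck_mid (a point): Centre of the grey control deck's surface, x = -88, y = 0, z = 103.5 mm in the centrifuge's frame. The deck is 66 mm deep, over the full width, and slopes 15 degrees up to the rear. Site axes: x up the slope to the rear, z outward normal. On its line x = 0, at y: mains rocker -80, round start button -20, square stop button +32, fixed timer dial (34 mm wide, 14 mm high) +82 mm.
- lid (a joint): Lid angle in rad: 0 = fully shut, grows as the front edge rises (range 0 to 1.25; starts between 0.45 and 0.78). Friction hinge that stays where it is left; 1 to 4 N at the front edge push it down, and it stops hard at 0 (rigid: push there through the sprung latch bar). It does not lock.
- lid_hinge (a point): Point on the lid's hinge line at the middle of the machine's rear: x = +103, y = 0, z = 118 mm in the centrifuge's frame. The hinge line is parallel to the machine's y axis. The lid is a white slab 160 by 210 mm, its top face 20 mm above the hinge line, its front edge 152 mm forward of it, with a low round glass port (100 mm across, 6 mm high) centred 62 mm from it.
- latch_top (a point): Push point: centre of the top of the ribbed grey latch bar, 70 mm wide, 18 mm front to rear, near the lid's front edge: 142 mm forward of the hinge line, 29 mm above it; z axis = the lid's outward normal. Lid shut, it lies at x = -39, y = 0, z = 147 mm in the centrifuge's frame..
- latch_bar (a joint): Travel of the latch bar into the lid, m: 0 = out (top 9 mm above the lid's face), 0.006 = fully in. Sprung, 3 N at first movement to 12 N fully in, so it cushions the push on the lid. It springs back out; any travel is fine.
- rocker (a joint): Mains rocker angle in rad: 0 = off (front half level with the deck, rear half raised), 0.30 = on (rear half level with the deck, front half raised). Stiff pivot that stays where it is left; 2 to 4 N on the raised half move it, and it stops hard at 0.30.
- rocker_rear (a point): Where to press: top of the black rocker's rear half, 12 mm behind its ridge. Rocker 34 mm front to rear, 22 mm wide, hinged on the ridge across its middle, 7 mm above the deck at deck x = 0. Off: this point is 10.5 mm above the deck and its far end 12 mm; on: the rear half lies level, 7 mm above the deck. At joint 0 the point's axes are the deck's.
- start_button (a joint): Start button travel in m: 0 = out, 0.004 = fully in. Sprung back, from about 1.5 N at first touch to 4.6 N fully in; it moves along the deck's normal.
- start_top (a point): Centre of the top of the start button: black, round, 26 mm across, top 8 mm above the deck. z is the deck's outward normal.
- stop_button (a joint): Stop button travel in m, 0 = out, 0.004 = fully in; same spring as the start button. Not to be pressed.
- stop_top (a point): Centre of the top of the stop button: black, square, 15 mm, top 8 mm above the deck.
- specimen_jar: Bystander: lidded specimen jar, 47 mm across, 65 mm high, origin under its centre.
- stain_jar: Bystander: black screw-capped jar, 58 mm across, 83 mm high, origin under its centre.
- slide_box: Bystander: cream slide box, 89 mm (x) by 40 mm (y), 85 mm high, origin under its centre.
- tube_rack: Bystander: white rack with capped tubes, 110 mm (x) by 50 mm (y), 94 mm high, origin under its centre.

How it is judged (in metres and radians):
On the way, in this order (a step that is already met when the one before it is completed fails the run):
1. the lid is fully shut (value of joint lid below 0.04 rad), for 0.2 s.
2. the mains rocker is switched on (value of joint rocker above 0.24 rad), for 0.2 s.
3. the start button is pressed in (value of joint start_button above 0.003 m), for 0.05 s.
At the end, for the whole second after the job is handed in: The lid is shut (within 0.04 rad), the rocker is on (over 0.24 of 0.30 rad), the start button has been pressed in (over 3 of its 4 mm) and is out again, the stop button is out, and the machine (within 15 mm) and the four things round it (within 20 mm) stand where they stood (value of joint lid below 0.04 rad and value of joint rocker above 0.24 rad and value of joint each of start_button, stop_button below 0.001 m and distance of centrifuge from where it was at the start of the episode below 0.015 m and linear speed of centrifuge below 0.01 m/s and distance of each of specimen_jar, stain_jar, slide_box, tube_rack from where it was at the start of the episode below 0.02 m); the robot touches nothing.
It fails at once if the mains is switched on before the lid is shut, or start is pressed before the lid is shut and the mains is on ((value of joint rocker above 0.18 rad and value of joint lid above 0.06 rad) or (value of joint start_button above 0.0015 m and (value of joint lid above 0.06 rad or value of joint rocker below 0.15 rad))).
It fails at once if the stop button is pressed (value of joint stop_button above 0.0015 m).
It fails at once if the machine is pushed harder than 35 N (contact force between any of the fingers, the arm and centrifuge above 35 N).
It fails at once if the machine is shoved or lifted (over 15 mm), or its lid is lifted further open (over 1.0 rad) (distance of centrifuge from where it was at the start of the episode above 0.015 m or value of joint lid above 1 rad).
It fails at once if a thing standing around is lifted, carried or pushed (over 20 mm) (distance of any of specimen_jar, stain_jar, slide_box, tube_rack from where it was at the start of the episode above 0.02 m).
It also fails if it takes over 43 s, if anything falls off the work surface, if the arm or the gripper's body presses on something with over 40 N, if the wrist force passes 120 N, or if a joint passes its speed limit or range.

## Working session

There is one attempt and no reset: what is moved stays moved. The work goes in short steps, each a Python script; the robot and the scene stay as the last script left them, time stands still between calls to the robot, and variables do not carry over. Pictures are saved under pics/ and viewed, at most 10 in all, crops included, and the job is handed in when it is done.

```bash
mkdir -p pics; ls
python3 - <<'E'
from station import *
import cv2,numpy as np
for n in ("scene","side"):
    f=grab_frame(n); cv2.imwrite(f"pics/{n}.png",cv2.resize(f["img"][:,:,::-1],(800,600),interpolation=cv2.INTER_CUBIC))
    print(n,f["fx"],f["fy"],f["cx"],f["cy"],np.round(f["extrinsics"],4).tolist())
s=telemetry.state(); print(s["time_s"],s["ee_pos"],s["tcp_rot"],s["force"])
E
```

```text
pics
scene 410.5499454997246 410.5499454997246 257.9648009673764 189.98690397146484 [[-0.6396, 0.5136, -0.5719, 1247.3274], [0.7686, 0.4393, -0.465, 592.764], [0.0124, -0.737, -0.6758, 865.5686], [0.0, 0.0, 0.0, 1.0]]
side 359.5241335665039 359.5241335665039 263.590788887406 195.94806866990163 [[0.7648, -0.4204, 0.4882, 194.7112], [-0.644, -0.5238, 0.5576, -394.987], [0.0213, -0.7409, -0.6713, 667.3523], [0.0, 0.0, 0.0, 1.0]]
0.1 [161.48962088 551.61397833 202.80566102] [-1.79948814e+02  1.35248089e-03  1.63682481e+02] [-0.53506472 -0.07114556 -0.53224793]
```

View pics/scene.png

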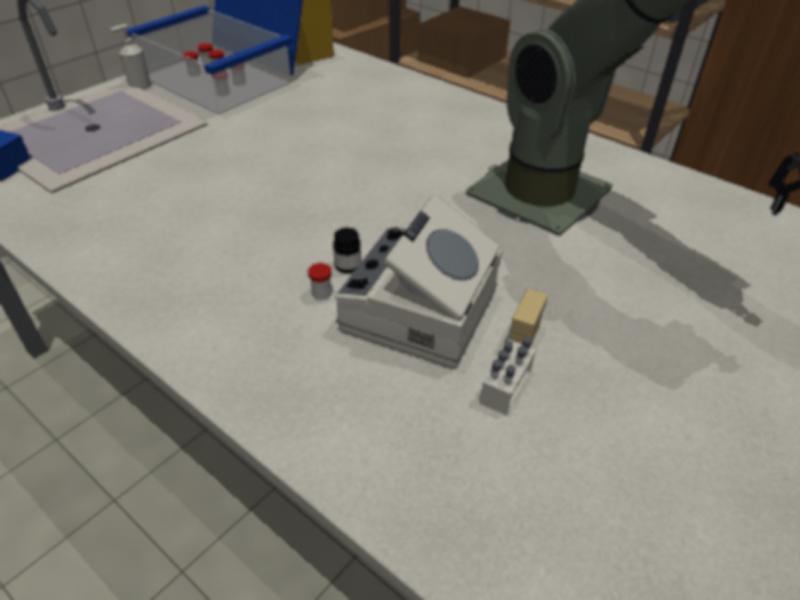

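View pics/side.png

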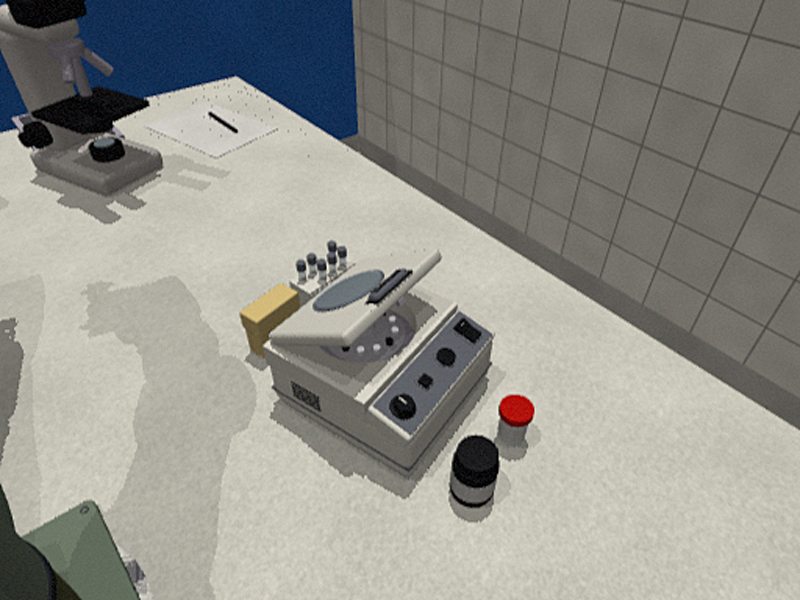

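The scene view shows the machine at about (420,280), with its lid half open. The side view shows the deck facing right and toward the camera, with the rocker at (467,330), start (446,357), stop (426,381) and dial (403,406). I'll enlarge both.

Run:
```python
from station import *
import cv2
for n,(x,y,w,h) in dict(side=(165,150,160,120+30),scene=(205,120,120,115)).items():
    f=grab_frame(n); c=f["img"][y:y+h,x:x+w,::-1]
    s=5 if n=="scene" else 4
    cv2.imwrite(f"pics/{n}_c.png",cv2.resize(c,None,fx=s,fy=s,interpolation=cv2.INTER_CUBIC))
```

```text
(no output)
```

View pics/side_c.png

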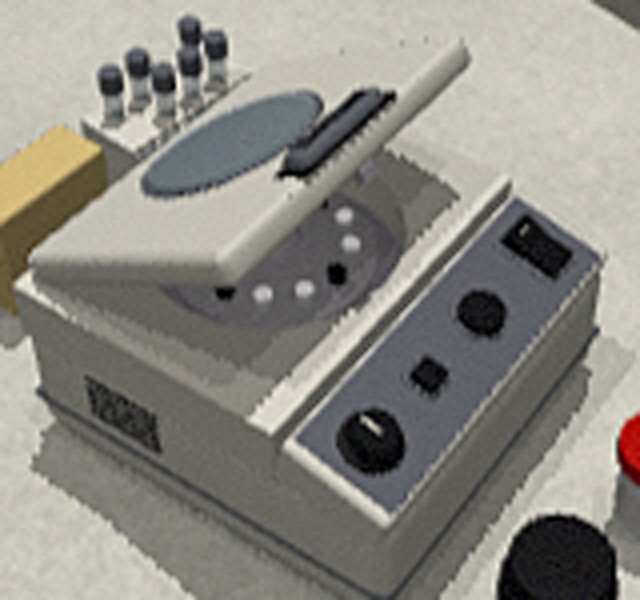

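View pics/scene_c.png

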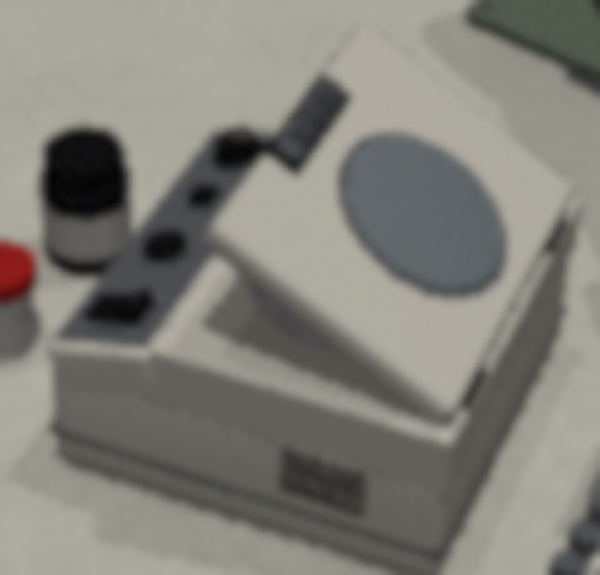

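Side crop: start (481,310), stop (429,374), dial (371,436), rocker (537,246), latch (338,130), port (233,143).
Scene crop: start (165,243), stop (204,194), dial (239,147), rocker (120,305), latch (314,118), port (424,213).
Next I triangulate each point and fit the machine's pose.

```bash
cat > h.py <<'E'
import numpy as np
from scipy.optimize import least_squares
from scipy.spatial.transform import Rotation as Ro
B=np.deg2rad(15)
def deck(x,y,h): return np.array([-88+x*np.cos(B)-h*np.sin(B), y, 103.5+x*np.sin(B)+h*np.cos(B)])
def lidp(f,y,h,a): return np.array([103-f*np.cos(a)+h*np.sin(a)*1.0, y, 118+f*np.sin(a)+h*np.cos(a)])
def model(a): return dict(start=deck(0,-20,8),stop=deck(0,32,8),dial=deck(0,82,14),rocker=deck(0,-80,7),latch=lidp(142,0,29,a),port=lidp(62,0,26,a))
def w(P,p): return Ro.from_euler('z',p[3]).apply(P)+np.array(p[:3])
def proj(c,P):
    E=c["extrinsics"]; q=E[:3,:3].T@(P-E[:3,3]); return np.array([c["fx"]*q[0]/q[2]+c["cx"],c["fy"]*q[1]/q[2]+c["cy"]])
E
python3 - <<'E'
from h import *
from station import *
cs={n:grab_frame(n) for n in("side","scene")}
raw=dict(side=(4,165,150,dict(start=(481,310),stop=(429,374),dial=(371,436),rocker=(537,246),latch=(338,130),port=(233,143))),
 scene=(5,205,120,dict(start=(165,243),stop=(204,194),dial=(239,147),rocker=(120,305),latch=(314,118),port=(424,213))))
obs={n:{k:((u+.5)/s-.5+x,(v+.5)/s-.5+y) for k,(u,v) in d.items()} for n,(s,x,y,d) in raw.items()}
for k in obs["side"]:
    r=least_squares(lambda P:np.r_[tuple(proj(cs[n],P)-obs[n][k] for n in cs)],[550,0,120]); print(k,r.x.round(1),r.fun.round(2))
def res(p): 
    m=model(p[4]); return np.r_[tuple(proj(cs[n],w(m[k],p))-obs[n][k] for n in cs for k in m)]
for y0 in (1.5,):
    r=least_squares(res,[550,0,0,y0,.6]); p=r.x; print(p.round(3),np.rad2deg(p[3:]),np.sqrt((r.fun**2).mean())); print(r.fun.reshape(-1,2).round(2).tolist())
    print({k:w(v,p).round(1).tolist() for k,v in model(p[4]).items()})
E
```

```text
start [573.1 -33.6 107.9] [-0.16 -0.02 -0.22  0.01]
stop [523.3 -48.3 106.6] [-0.36 -0.04 -0.53  0.04]
dial [475.1 -61.1 107.9] [-0.21 -0.03 -0.33  0.03]
rocker [630.1 -17.  107.6] [-0.33 -0.02 -0.42  0.  ]
latch [532.1  37.6 207.5] [-0.8  -0.16 -1.09  0.18]
port [513.3 103.5 165. ] [-0.33 -0.09 -0.42  0.1 ]
[ 5.29583e+02  4.72450e+01 -4.37400e+00  1.84100e+00  4.85000e-01] [105.47399644  27.78844383] 0.6502501299868194
[[-0.07, 0.56], [-0.61, -0.08], [0.37, -0.97], [0.06, 0.64], [-1.09, 0.43], [-0.79, -0.76], [-0.32, 0.17], [-0.36, -0.08], [-0.76, -1.47], [-0.77, 0.41], [-0.85, 0.89], [0.11, 0.24]]
{'start': [572.9, -34.2, 106.9], 'stop': [522.8, -48.1, 106.9], 'dial': [475.0, -62.9, 112.6], 'rocker': [630.6, -18.0, 105.9], 'latch': [532.0, 38.5, 205.5], 'port': [513.5, 105.3, 165.5]}
```

```bash
cat >> h.py <<'E'
def rot(p,tilt,s):   # tool z = -normal; normal tilted to machine rear by tilt (rad); tool y = s*machine y
    z=np.array([-np.sin(tilt),0,-np.cos(tilt)]); y=np.array([0,s,0.]); x=np.cross(y,z)
    return (Ro.from_euler('z',p[3])*Ro.from_matrix(np.c_[x,y,z])).as_euler('xyz',degrees=True)
E
python3 - <<'E'
from h import *
from station import *
import cv2
cs={n:grab_frame(n) for n in("side","scene")}
raw=dict(side=(4,165,150,dict(start=(481,310),stop=(429,374),dial=(371,436),rocker=(537,246),latch=(338,130),port=(233,143))),
 scene=(5,205,120,dict(start=(165,243),stop=(204,194),dial=(239,147),rocker=(120,305),latch=(314,118),port=(424,213))))
obs={n:{k:((u+.5)/s-.5+x,(v+.5)/s-.5+y) for k,(u,v) in d.items()} for n,(s,x,y,d) in raw.items()}
def res(q):
    p=[q[0],q[1],0,q[2],q[3]]; m=model(p[4]); return np.r_[tuple(proj(cs[n],w(m[k],p))-obs[n][k] for n in cs for k in m)]
r=least_squares(res,[530,47,1.84,.5]); q=r.x; print(q,np.sqrt((r.fun**2).mean()),r.fun.reshape(-1,2).round(2).tolist())
p=[q[0],q[1],0,q[2],q[3]]; np.save("p.npy",p)
for s in (1,-1):
    for nm,P,t in (("latch",lidp(142,0,109,p[4]),p[4]),("latch0",lidp(142,0,29,0),0),("rocker",deck(13,-80,10),-B),("start",deck(0,-20,8),-B)):
        j=kin.inverse_kinematics(w(P,p),rot(p,t,s)); print(s,nm,w(P,p).round(),rot(p,t,s).round(1),None if j is None else np.round(j))
E
```

```text
[5.28484472e+02 4.67617198e+01 1.84266688e+00 4.61470484e-01] 1.0484563410029188 [[-0.15, -0.53], [-0.72, -1.12], [0.23, -1.97], [0.01, -0.49], [-0.51, 0.52], [-0.76, -1.4], [-0.24, -1.22], [-0.3, -1.45], [-0.71, -2.83], [-0.67, -0.99], [-1.44, -0.07], [-0.11, -1.13]]
1 latch [522.  70. 279.] [-180.   -26.4  -74.4] [ -9.  36. -34.  91.  45.  77. 138.]
1 latch0 [539.   9. 147.] [-180.     0.   -74.4] [ 18.  47. -45.  96.  40.  54. 154.]
1 rocker [627.  -7. 117.] [-180.    15.   -74.4] [ -18.   73.   74.   73.  -74.   95. -113.]
1 start [572. -35. 111.] [-180.    15.   -74.4] [ 37.  67. -73.  84.  50.  71. 159.]
-1 latch [522.  70. 279.] [180.   26.4 105.6] [-42.  36.  28.  92.  12.  57. -10.]
-1 latch0 [539.   9. 147.] [180.    0.  105.6] [-8. 42.  6. 97. -6. 41. 17.]
-1 rocker [627.  -7. 117.] [180.  -15.  105.6] [  8.  54.  -7.  72. -10.  59.  25.]
-1 start [572. -35. 111.] [180.  -15.  105.6] [ 14.  51. -11.  85.  -7.  51.  26.]
```

Run:
```python
from h import *
from station import *
import cv2
p=np.load("p.npy")
grip(0)
robot.servo_line([161.5,551.6,330],vel=200)
robot.move_pose(w(lidp(142,0,109,p[4]),p).tolist(),rot(p,p[4],-1).tolist())
s=telemetry.state(); print(s["time_s"],s["ee_pos"],s["tcp_rot"],s["force"],s["gripper_width"])
f=grab_frame("wrist"); np.save("wr.npy",f,allow_pickle=True)
cv2.imwrite("pics/w1.png",cv2.resize(f["img"][:,:,::-1],(800,600),interpolation=cv2.INTER_CUBIC))
m=model(p[4]); print({k:((proj(f,w(v,p))+.5)*1.5625-.5).round().tolist() for k,v in m.items()})
```

```text
4.05 [521.9226378   71.19664576 278.75804007] [179.99508643  26.40902256 105.66467846] [-0.87919766  0.0864116  -0.49830313] -0.0035136207800335623
{'start': [420.0, 282.0], 'stop': [362.0, 282.0], 'dial': [306.0, 288.0], 'rocker': [486.0, 281.0], 'latch': [397.0, 291.0], 'port': [398.0, 155.0]}
```

View pics/w1.png

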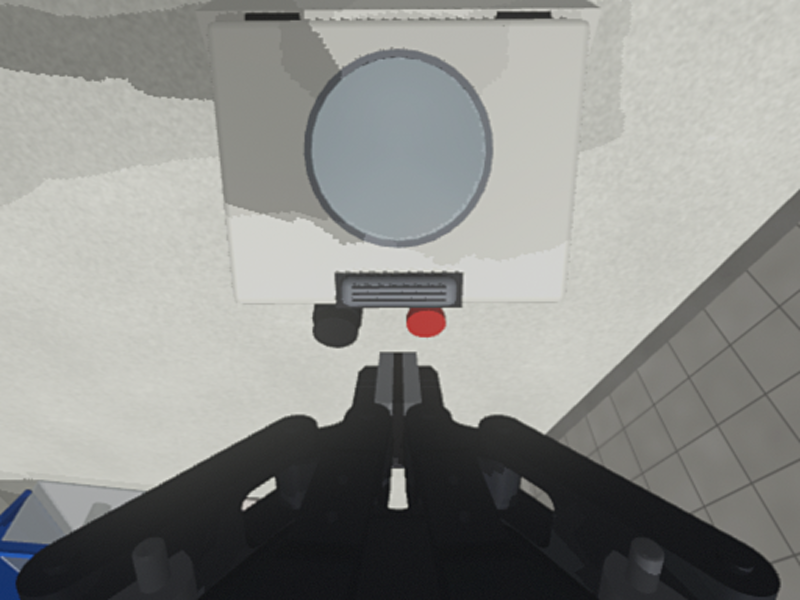

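The wrist view puts the latch bar at (399,290), against a predicted (397,291), and the port at (398,148), so the fit holds. Next I push the lid down along its arc while watching the force.

Run:
```python
from h import *
from station import *
import sys
p=np.load("p.npy"); f0=np.array(telemetry.state()["force"])
def go(a,h,vel):
    robot.servo_line(w(lidp(142,0,h,a),p).tolist(),rot(p,a,-1).tolist(),vel=vel)
    s=telemetry.state(); f=np.array(s["force"])-f0; print(round(s["time_s"],2),round(a,3),h,np.round(s["ee_pos"],1),f.round(1)); return f
go(p[4],42,100)
a=p[4]
for a in list(np.arange(p[4],.06,-.08))+[.04,.02,0.]:
    f=go(a,31 if a>.03 else 29,40)
    if np.linalg.norm(f)>12: print("stop"); break
else:
    for h in (28,27,26,25,24):
        if go(0,h,20)[2]>8.5: break
```

```text
4.92 0.461 42 [530.1  41.8 219.2] [ 0.4 -0.1  0.8]
5.34 0.461 31 [531.2  36.7 208.9] [0.2 0.4 0.9]
5.78 0.381 31 [533.1  30.1 199.8] [-0.5  1.1  1.4]
6.22 0.301 31 [534.7  24.5 189.8] [ 0.6 -0.7  0.3]
6.67 0.221 31 [536.1  19.4 179.5] [0.1 0.6 0.9]
7.11 0.141 31 [537.3  15.1 168.8] [0.  0.9 0.3]
7.55 0.061 31 [538.3  11.6 157.7] [-0.5  0.5  0.2]
7.8 0.04 31 [538.5  10.7 154.7] [ 0.2 -0.5  0. ]
8.07 0.02 29 [538.7   9.7 149.8] [0.5 0.2 0.5]
8.32 0.0 29 [538.9   9.  147. ] [-0.4 -0.   0.4]
8.57 0 28 [539.    9.2 146.1] [-0.6 -0.7  1.5]
8.82 0 27 [539.    9.2 145. ] [1.4 0.6 2. ]
9.07 0 26 [539.    9.2 143.9] [ 0.4 -0.1  1.3]
9.32 0 25 [538.9   9.2 142.9] [ 0.5 -0.1  2.1]
9.57 0 24 [538.9   9.2 141.9] [-0.8 -0.4  1. ]
```

Run:
```python
from station import *
import cv2,numpy as np
f=grab_frame("side"); c=f["img"][120:300,160:340,::-1]; a=cv2.resize(c,(500,500),interpolation=cv2.INTER_CUBIC)
b=cv2.resize(grab_frame("wrist")["img"][80:300,150:360,::-1],(300,314)); b=cv2.copyMakeBorder(b,0,186,0,0,cv2.BORDER_CONSTANT)
cv2.imwrite("pics/s2.png",np.hstack([a,b]))
```

```text
(no output)
```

View pics/s2.png

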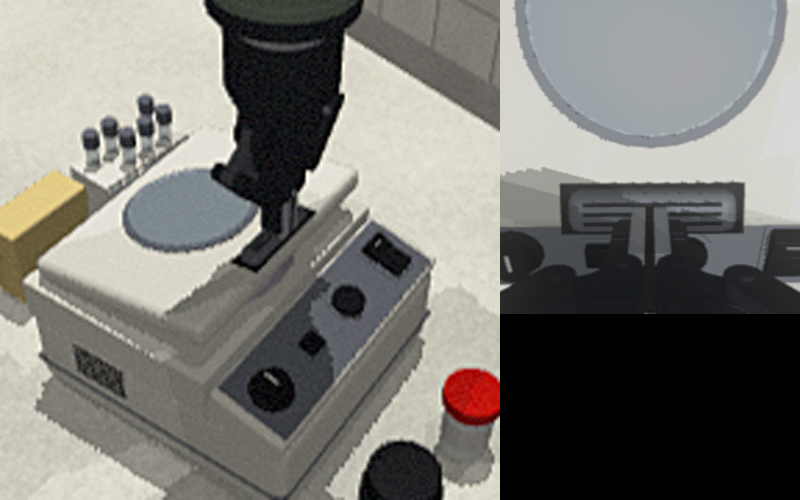

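The tip is on the latch bar and the lid is almost shut, with a small gap left. I'll keep pushing until the force climbs.

Run:
```python
from h import *
from station import *
p=np.load("p.npy")
for h in np.arange(23,8,-1.):
    robot.servo_line(w(lidp(142,0,h,0),p).tolist(),vel=15)
    F=[]
    for _ in range(3): F.append(telemetry.state()["force"]); robot.sleep(.02)
    s=telemetry.state(); f=np.mean(F,0); print(round(s["time_s"],2),h,np.round(s["ee_pos"],1),f.round(1))
    if f[2]>8: break
```

```text
9.97 23.0 [538.9   9.3 141. ] [-0.1 -0.5  1.6]
10.28 22.0 [538.9   9.2 139.9] [ 0.2 -0.6  0.7]
10.57 21.0 [538.9   9.2 138.9] [-0.2 -0.3  0.7]
10.88 20.0 [538.9   9.3 137.9] [ 0.4 -0.5  0.4]
11.18 19.0 [538.9   9.2 136.9] [ 0.1 -0.3  1. ]
11.47 18.0 [538.9   9.2 136. ] [ 0.2 -0.4  0.8]
11.78 17.0 [538.9   9.2 135. ] [ 0.4 -0.1  0.4]
12.07 16.0 [538.9   9.3 134. ] [ 0.5 -0.5  0.6]
12.38 15.0 [538.9   9.3 133. ] [-0.1 -0.3  0.6]
12.68 14.0 [538.9   9.2 132. ] [ 0.1 -0.7  0.3]
12.97 13.0 [538.9   9.3 131. ] [ 0.5 -0.2  0.1]
13.28 12.0 [538.9   9.3 129.9] [ 0.4 -0.4  0.4]
13.57 11.0 [538.9   9.3 128.9] [-0.8 -0.3  0.2]
13.88 10.0 [538.9   9.3 127.9] [ 0.4 -0.2 -0.2]
14.18 9.0 [538.9   9.3 127. ] [ 0.3 -0.1 -0.2]
```

Run:
```python
from station import *
import cv2,numpy as np
f=grab_frame("side"); c=f["img"][140:280,170:310,::-1]; a=cv2.resize(c,(560,560),interpolation=cv2.INTER_CUBIC)
b=cv2.resize(grab_frame("scene")["img"][110:240,205:325,::-1],(240,260)); d=cv2.resize(grab_frame("wrist")["img"][80:300,120:390,::-1],(240,196))
cv2.imwrite("pics/s3.png",np.hstack([a,cv2.copyMakeBorder(np.vstack([b,d]),0,104,0,0,cv2.BORDER_CONSTANT)]))
```

```text
(no output)
```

View pics/s3.png

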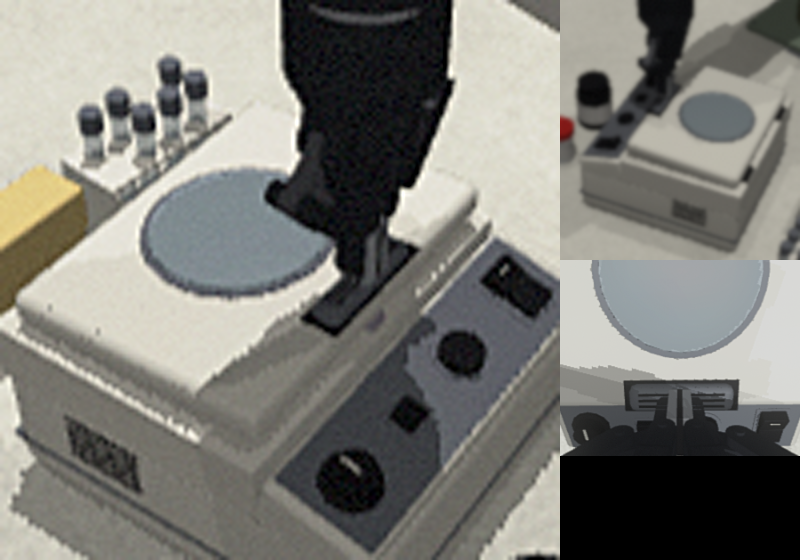

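Run:
```python
from h import *
from station import *
p=np.load("p.npy")
s=telemetry.state(); print(s["time_s"],s["ee_pos"],s["tcp_rot"],s["gripper_width"],s["gripper_force"],s["force"])
c=grab_frame("side"); 
cr=lambda P:((proj(c,P)-[170,140]+.5)*4-.5).round(1).tolist()
print("tcp",cr(np.array(s["ee_pos"])),cr(np.array(s["ee_pos"])+[0,0,20]))
for a in (0,.05,.1,.15): print(a,"latch",cr(w(lidp(142,0,29,a),p)),"barL",cr(w(lidp(133,35,29,a),p)),"frontL corner",cr(w(lidp(152,105,20,a),p)),"frontR",cr(w(lidp(152,-105,20,a),p)),"port",cr(w(lidp(62,0,26,a),p)))
print("start",cr(w(deck(0,-20,8),p)),"stop",cr(w(deck(0,32,8),p)))
c=grab_frame("wrist"); print("wrist tcp",(proj(c,np.array(s["ee_pos"]))).round(),proj(c,w(lidp(142,0,29,0),p)).round(), proj(c,w(lidp(142,0,29,.1),p)).round())
```

```text
14.325 [538.90826842   9.27243098 126.968994  ] [-1.79994192e+02 -6.34735577e-03  1.05583778e+02] 0.00160286389800306 0.00019626464933253374 [ 0.79970504 -0.38559849  0.64415906]
tcp [359.5, 308.7] [360.0, 281.6]
0 latch [360.2, 281.6] barL [305.9, 313.9] frontL corner [250.6, 430.4] frontR [480.9, 194.0] port [238.6, 225.2]
0.05 latch [357.8, 270.4] barL [303.2, 303.3] frontL corner [248.0, 418.9] frontR [480.1, 182.9] port [236.3, 220.0]
0.1 latch [354.8, 259.1] barL [299.9, 292.5] frontL corner [244.7, 406.9] frontR [478.6, 171.6] port [233.8, 214.7]
0.15 latch [351.2, 247.4] barL [296.0, 281.4] frontL corner [240.8, 394.5] frontR [476.5, 160.0] port [231.2, 209.5]
start [460.4, 347.9] stop [406.1, 409.5]
wrist tcp [254. 220.] [254. 234.] [254. 239.]
```

Between the last two pictures the lid dropped by about 0.1 rad while the TCP went down 15 mm, so the fingers are pushing it at only about 1 N. It's now close to shut, and I'll continue in small steps until the force rises.

Run:
```python
from h import *
from station import *
p=np.load("p.npy")
for h in np.arange(8.3,-3,-.7):
    robot.servo_line(w(lidp(142,0,h,0),p).tolist(),vel=15)
    f=np.mean([telemetry.state()["force"] for _ in range(3) if robot.sleep(.01) is None],0)
    s=telemetry.state(); print(round(s["time_s"],2),h.round(1),np.round(s["ee_pos"],1),f.round(1))
    if f[2]>5: break
f=grab_frame("wrist"); import cv2; cv2.imwrite("pics/w4.png",cv2.resize(f["img"][60:320,110:400,::-1],None,fx=2,fy=2))
```

```text
14.7 8.3 [539.    9.2 126.3] nan
  return _methods._mean(a, axis=axis, dtype=dtype,
  ret = ret.dtype.type(ret / rcount)
Traceback (most recent call last):
IndexError: invalid index to scalar variable.
```

```bash
cat >> h.py <<'E'
def force(robot,telemetry,n=4):
    F=[]
    for _ in range(n): robot.sleep(.01); F.append(telemetry.state()["force"])
    return np.mean(F,0)
E
python3 - <<'E'
from h import *
from station import *
import cv2
p=np.load("p.npy")
for h in np.arange(7.6,-3,-.7):
    robot.servo_line(w(lidp(142,0,h,0),p).tolist(),vel=15)
    f=force(robot,telemetry)
    s=telemetry.state(); print(round(s["time_s"],2),h.round(1),np.round(s["ee_pos"],1),f.round(1))
    if f[2]>5: break
b=grab_frame("wrist")["img"][60:320,110:400,::-1]; a=grab_frame("side")["img"][140:280,170:310,::-1]
cv2.imwrite("pics/w4.png",np.hstack([cv2.resize(a,(480,480),interpolation=cv2.INTER_CUBIC),cv2.resize(b,(320,480))]))
E
```

```text
14.98 7.6 [538.9   9.2 125.6] [ 0.1 -0.   0.5]
15.27 6.9 [538.9   9.2 124.9] [ 0.1 -0.3  0.6]
15.55 6.2 [538.9   9.3 124.2] [ 0.1  0.1 -0.1]
15.83 5.5 [538.9   9.2 123.5] [-0.1  0.3  0.2]
16.12 4.8 [538.9   9.3 122.7] [ 0.1 -0.5  0.3]
16.4 4.1 [538.9   9.3 122. ] [-0.   0.1  0.2]
16.68 3.4 [538.9   9.2 121.4] [-0.1 -0.1  0.2]
16.97 2.7 [538.9   9.3 120.6] [ 0.2 -0.2  0.2]
17.25 2.0 [538.9   9.2 120. ] [0.3 0.2 0. ]
17.53 1.3 [538.9   9.3 119.2] [ 0.1 -0.2  0.1]
17.82 0.6 [539.    9.2 118.7] [-0.7  0.5  3.2]
18.1 -0.1 [539.    9.2 118. ] [-0.6 -0.2  4.3]
18.38 -0.8 [539.    9.2 117.2] [-1.  -0.   5.3]
```

View picture.

View pics/w4.png

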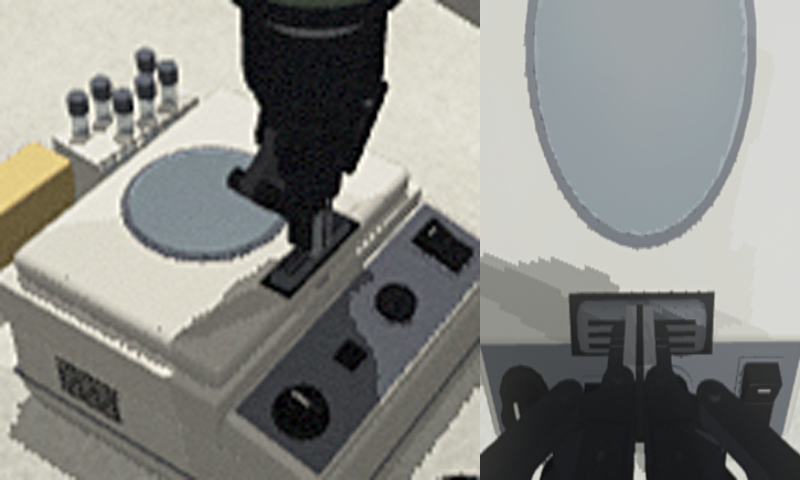

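The lid is shut and the bar is compressing at its own spring rate (3.2, 4.3, then 5.3 N per 0.7 mm step). The contact also shows the real tip sits about 28 mm above the reported TCP along the tool, and the side view agrees. I'll keep the tool vertical, apply that offset, and do the rocker next.

```bash
cat >> h.py <<'E'
D=28.
def press(robot,telemetry,P,p,lift,zs,stop,hover=14,step=.7):
    s=telemetry.state(); e=np.array(s["ee_pos"]); R=rot(p,0,-1).tolist()
    T=w(P,p)-[0,0,D]
    robot.servo_line([e[0],e[1],lift],vel=120)
    robot.servo_line([T[0],T[1],lift],R,vel=120)
    robot.servo_line((T+[0,0,hover]).tolist(),vel=80)
    f0=force(robot,telemetry,6); print("hover",telemetry.state()["time_s"],f0.round(1),T.round(1))
    z=hover
    while z>zs:
        z-= 2 if z>5 else step
        robot.servo_line((T+[0,0,z]).tolist(),vel=20)
        f=force(robot,telemetry)-f0; s=telemetry.state(); print(round(s["time_s"],2),round(z,1),np.round(s["ee_pos"],1),f.round(1))
        if f[2]>stop: return True
    return False
E
python3 - <<'E'
from h import *
from station import *
import cv2
p=np.load("p.npy")
print(press(robot,telemetry,deck(12,-80,10.5),p,152,-9,7))
b=grab_frame("wrist")["img"][60:320,110:400,::-1]; a=grab_frame("side")["img"][140:280,190:330,::-1]
cv2.imwrite("pics/w5.png",np.hstack([cv2.resize(a,(480,480),interpolation=cv2.INTER_CUBIC),cv2.resize(b,(320,480))]))
E
```

```text
hover 20.6333 [-0.  -0.1  0.1] [626.8  -8.   88.7]
20.92 12 [626.8  -8.  100.9] [ 0.1  0.1 -0.3]
21.2 10 [626.8  -8.   98.7] [ 0.  -0.1 -0.2]
21.48 8 [626.8  -8.   96.7] [-0.1  0.1 -0.1]
21.77 6 [626.8  -8.   94.7] [-0.2 -0.3  0.2]
22.05 4 [626.8  -8.   92.7] [-0.4 -0.1 -0. ]
22.33 3.3 [626.8  -8.   92.1] [ 0.4 -0.2 -0.2]
22.62 2.6 [626.8  -8.   91.3] [ 0.2  0.3 -0.2]
22.9 1.9 [626.8  -7.8  90.7] [-0.6  1.3  1.7]
23.18 1.2 [626.8  -7.8  90. ] [-0.5  1.8  2.1]
23.47 0.5 [626.8  -8.   89.2] [-0.5  1.4  1.9]
23.75 -0.2 [626.8  -8.1  88.5] [-0.3  1.4  1.6]
24.03 -0.9 [626.8  -8.1  87.8] [-0.1  1.1  1.4]
24.32 -1.6 [626.8  -8.   87.1] [-0.4  0.8  0.7]
24.6 -2.3 [626.8  -7.9  86.5] [-0.6  1.5  1.8]
24.88 -3.0 [626.9  -8.   86.1] [-2.4  1.5  8.3]
True
```

View pics/w5.png

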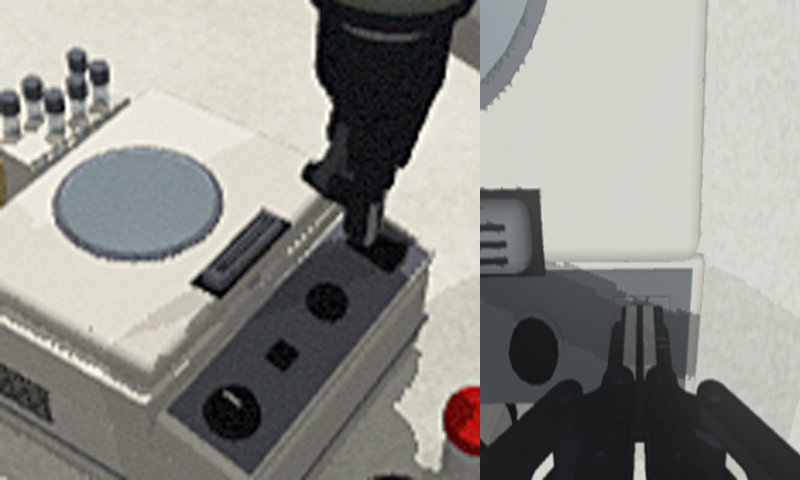

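The rocker swung through about 4.5 mm at about 2 N, then hit its hard stop at 8 N, and the wrist view shows its rear half pressed down. Start button next, then retreat.

Run:
```python
from h import *
from station import *
import cv2
p=np.load("p.npy")
print(press(robot,telemetry,deck(0,-20,8),p,112,-9,6,hover=9))
robot.sleep(.15)
e=telemetry.state()["ee_pos"]; robot.servo_line([e[0],e[1],150],vel=80); robot.servo_line([e[0],e[1],260],vel=150)
print(telemetry.state()["time_s"])
b=grab_frame("wrist")["img"][:,:,::-1]; a=grab_frame("side")["img"][130:290,160:320,::-1]
cv2.imwrite("pics/w6.png",np.hstack([cv2.resize(a,(450,450),interpolation=cv2.INTER_CUBIC),cv2.resize(b[130:384,130:330],(350,450))]))
```

```text
hover 26.4583 [-0.  -0.4  0.1] [571.9 -34.6  83.2]
26.74 7 [572.  -34.6  90.4] [0.2 1.  0.1]
27.02 5 [571.9 -34.6  88.2] [-0.1  0.1  0. ]
27.31 4.3 [572.  -34.6  87.5] [-0.1  0.1 -0.2]
27.59 3.6 [571.9 -34.6  86.8] [-0.1  0.9 -0.2]
27.88 2.9 [571.9 -34.6  86.1] [-0.   0.1 -0. ]
28.16 2.2 [572.  -34.6  85.5] [0.6 0.6 1.1]
28.44 1.5 [572.  -34.5  84.8] [0.1 1.2 2.3]
28.73 0.8 [572.  -34.6  84.1] [0.1 1.8 2.5]
29.01 0.1 [572.  -34.6  83.3] [0.4 2.2 3.1]
29.29 -0.6 [572.  -34.6  82.6] [-0.1  2.3  3.4]
29.57 -1.3 [572.  -34.6  81.9] [0.2 2.2 4.3]
29.86 -2.0 [572.  -34.6  81.3] [-0.1  2.6  4.9]
30.14 -2.7 [572.  -34.6  80.9] [-1.6  3.1 11.4]
True
32.1917
```

View pics/w6.png

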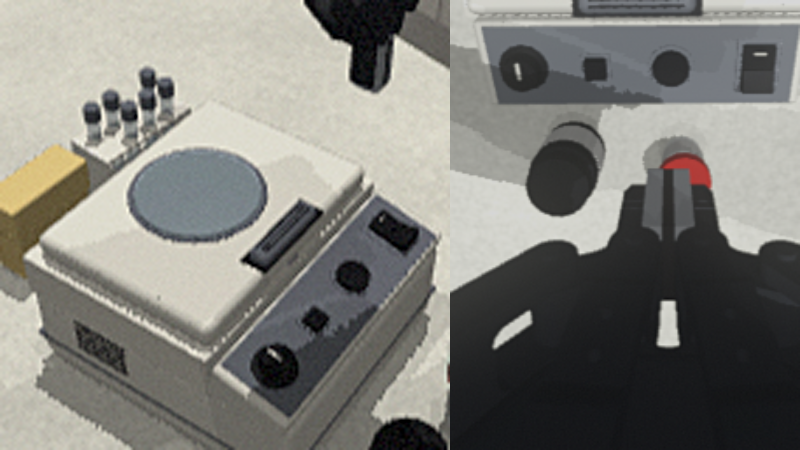

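The lid is shut. The rocker now has its front half raised, so it's on. The start button went through its full spring travel to its stop and is back out, and nothing around the machine has moved. Handing in.

```bash
python3 -c "
from station import *
print(robot.close_job())"
```

```text
the job is handed in; nothing more can be done
None
```

I shut the lid, switched the mains on and pressed and released the start button, in that order, then handed the job in at about 32 s; the final pictures show nothing disturbed, but no verdict was returned.

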